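Index the wheel jig to the long scale line and lock it

TASK

Set the wheel-drilling jig for the next hole: with your fingertips gently push the upright peg of the turntable round until the turntable's black index line lines up with the long line of the metal scale. Then push the brake lever round to its stop so that the turntable is locked there. All of it is pushing: pick nothing up, and leave the scale and the loose things around the jig where they are.

Things in the scene. Friction and masses are not known exactly. Their poses are not given: they have to be found in the camera images.
- jig: Plywood indexing jig screwed to the table, base board 325 x 295 mm, 18 mm thick. Origin: on the table below the turntable's axis. Its -x side (with the scale) faces the robot at yaw 0, its -y side carries the brake. The base board reaches from -157 to +167 mm in x and from -167 to +127 mm in y. A wooden drill-guide arm, 98 mm high, stands on the +x side and reaches over the wheel to the middle.
- turntable_axis (a point): Point on the turntable's upright axis, level with its top face (38 mm above the table). The turntable is a pale wooden disc of 105 mm radius that carries a wooden wheel (radius 61 mm, top 66 mm above the table) under a wing nut (highest point 87 mm above the table). It turns stiffly (about 3 N at the peg) both ways, and stays where it is left.
- peg_top (a point): Centre of the top of the upright steel peg on the turntable, 15 mm in diameter, 50 mm tall, top 88 mm above the table, 86 mm from the axis. It stands 0.5 rad clockwise (seen from above) of the index line. Push it sideways with the outside of the fingers, 6 mm or more above the wheel's top.
- index_mark (a point): Outer end of the black index line (36 x 3.5 mm, radial) on the turntable's top face, at its rim, 105 mm from the axis.
- target_line (a point): Inner end of the long, broad line of the metal scale (38 x 3.5 mm, radial; the other lines are 12 x 1.4 mm and 5 degrees apart), 107 mm from the axis, level with the turntable's top. The scale is an aluminium arc outside the turntable's rim, screwed fast. The x axis points inwards along the line to the axis, the y axis lies across the line.
- turntable (a joint): Turntable angle in rad, growing counter-clockwise seen from above; 0 when the index line points along the jig's -x. It starts 0.45 to 1.5 rad clockwise of the long line, so it is turned counter-clockwise. It turns freely over the range used.
- scale (a joint): Angle of the scale's long line in rad, in the same measure as joint turntable: the index line is on the long line when both are equal. Leave it as it is.
- lever_pivot (a point): Point on the upright pivot of the brake lever, on the jig's -y side, 60 mm above the table; the pivot's highest part.
- lever_knob (a point): Centre of the top of the black upright handle at the end of the brake lever: 18 mm in diameter, 45 mm tall, top 90 mm above the table, 70 mm from the lever's pivot. The lever bar itself lies 45 to 53 mm above the table.
- lever (a joint): Brake lever angle in rad, growing counter-clockwise seen from above: 0 open (points straight away from the turntable, jig -y), 1.5 at its stop (lies beside the turntable, towards jig +x). It takes 2 to 3 N at the handle and stays where it is left; from about 1.15 on, its cam presses the brake shoe on the rim and the turntable no longer turns.
- toy_wheel: Loose bystander: small wooden wheel, 42 mm across, 14 mm thick, on the jig's base board behind the turntable. Origin at the centre of its underside.
- long_block: Loose bystander: wooden block 24 x 90 x 18 mm on the table left of the jig. Origin at the centre of its underside.
- cork_block: Loose bystander: cork block 40 x 70 x 26 mm on the table right of the jig. Origin at the centre of its underside.
- pencil: Loose bystander: pencil, 181 mm long, on the table left of the jig. Origin at the centre of its underside.

How it is judged:
On the way, in this order (a step that is already met when the one before it is completed fails the run):
1. with the brake still open, the index line stands on the long scale line (y of index_mark in the frame of target_line between -0.0045 and 0.0045 m and horizontal distance between index_mark and target_line below 0.02 m and velocity of joint turntable between -0.03 and 0.03 rad/s and value of joint lever below 1 rad), for 0.3 s.
2. the brake lever is round at its stop (value of joint lever above 1.38 rad), for 0.2 s.
At the end, for the whole second after the job is handed in: The index line is within 4.5 mm (about 2.5 degrees) of the long scale line, measured across the line at the rim, the brake lever is past 1.38 rad (its stop is at 1.5), and both are at rest (y of index_mark in the frame of target_line between -0.0045 and 0.0045 m and horizontal distance between index_mark and target_line below 0.02 m and value of joint lever above 1.38 rad and velocity of joint turntable between -0.02 and 0.02 rad/s and velocity of joint lever between -0.02 and 0.02 rad/s); the robot touches nothing.
It fails at once if the peg or turntable is squeezed or pushed with more than 30 N (contact force between the fingers and turntable above 30 N).
It fails at once if the lever is squeezed or pushed with more than 50 N (contact force between the fingers and lever above 50 N).
It fails at once if the scale is shifted by more than 3 mm (distance of target_line from where it was at the start of the episode above 0.003 m).
It fails at once if a loose bystander is lifted or shifted by more than 25 mm (distance of any of toy_wheel, long_block, cork_block, pencil from where it was at the start of the episode above 0.025 m).
It also fails if it takes over 58 s, if anything falls off the work surface, if the arm or the gripper's body presses on something with over 40 N, if the wrist force passes 120 N, or if a joint passes its speed limit or range.

ROBOT

A 6-joint arm with a two-finger parallel gripper is mounted at the origin on a cart in front of the work surface, level with it; the furniture and walls round the work are solid. World frame = base frame: x ahead of the robot, y to its left, z up, the work surface at z = 0. Lengths are in m, angles in rad, forces in N, time in s.
With the tool pointing down it reaches from about 0.35 to 0.775 m from the base axis. Payload 7.3 kg.
Tool frame: the origin (TCP) lies at the very end of the fingers, on their centre line; the grasp point (between the pads) lies 19 mm behind it; z points along the fingers, y is the line along which they close (so a half turn about z gives the same grasp; the last joint's range is limited). The gripper opens to 92 mm and grips with 3 to 60 N. Pads are 19 mm wide; open, the fingers measure 130 mm over their backs; the gripper's body (75 mm by 190 mm) begins 47 mm behind the grasp point.
Start: joints at [1.201, 0.342, 1.524, -0, 1.275, -0.146], TCP at [0.116, 0.512, 0.227] pointing down, gripper open.
Joint ranges: [-2.53, 2.53], [-0.77, 2.02], [0.04, 2.7], [-1, 4.14], [0.28, 2.66], [-3.11, 3.11]. Speed limits (rad/s): [2.57, 2.57, 3.14, 3.14, 3.14, 3.14].

INTERFACE

Orientations are given as [roll, pitch, yaw] about the fixed x, y, z axes, in that order (R = Rz(yaw) Ry(pitch) Rx(roll)).
In Python, from cell import robot gives the robot as it stands. The module is installed in compiled form; this text tells all that it offers.
- The arm moves only by the tool arm_command, never from a script. Its argument "moves" is a list of rows, each a list of 3 entries, a list of its own where there are three numbers: the shift along the tool's x, y, z in m, then the turn, a rotation vector about the tool's x, y, z in rad, then the finger opening in m, from 0 to 0.0918. In form: [[[dx, dy, dz], [ax, ay, az], claw], ...]. A call has exactly 5 rows; each row is the pose to reach, as a shift and turn from the pose commanded when the call began, along the tool's axes at that moment; what a row does not reach only later rows make up. A row lasts 1/10 s, in which the tool goes at most 50 mm and 8.59 degrees, less where a joint would pass 70% of its speed; a pose out of reach is approached as far as the arm can. A call with a gripper value outside its range is refused whole. The fingers move at their own pace and stop on an object; "squeeze" is the grip in N (left out, the last holds). Time passes only in rows, so rows that repeat a pose let the fingers close, or fill a call up. It gives the time, the measured TCP pose, the force, the opening and the grip force at its end, in the units of the state.
- robot.observe(): the state, without advancing time (a new reading comes with each control period).
- robot.read_camera(name): name is "scene" or "top" or "wrist"; returns the picture (420x560x3 uint8, red, green, blue); there is no depth.
- robot.camera_model(name): a dict with "fx", "fy", "cx", "cy" (pixels), "R" (3x3) and "t" (3): a world point X has camera coordinates R X + t. Camera axes: x right, y down, z forward; pixel columns grow to the right and rows downward; lengths in m; the calibration is good to about 2 mm. A picture is of the moment at which its call begins: read the wrist's pose just before it. camera_model takes no time and is no camera call; for the wrist camera it gives the pose at the moment of the call.
- robot.hand_in(): hands the job in; it is judged then, once.
The state is a dict: "time": time; "qpos": joint angles; "qvel": joint speeds; "joint_efforts": joint torques, N m; "tool_pos": TCP position; "tool_rot": TCP orientation; "contact_force": force on the tool from outside, world axes, zero at the start; "torque": the same for the moment, N m; "opening": finger opening in m; "grip_force": force on a finger pad.
Only numpy, scipy, OpenCV 4.12 (cv2) and the standard library are available. Lean on these libraries where they do the work, as an engineer would, in place of code of your own. Each camera call takes 0.05 s, during which the arm holds its last target. There are 200 camera calls.

## Working session

There is one attempt and no reset: what is moved stays moved. The work goes in short steps, Python scripts to look and compute and a tool call to move; the robot and the scene stay as the last step left them, time stands still between calls to the robot, and variables do not carry over. Pictures are saved under pics/ and viewed, at most 10 in all, crops included, and the job is handed in when it is done.

Besides the shell and the picture viewer there is one more tool, called after "Request:" as a command line: name --argument value ..., lists and objects as JSON in quotes. arm_command: Moves the arm, as the interface text tells. Its arguments: {"type":"object","properties":{"moves":{"type":"array"},"squeeze":{"type":"number"}},"required":["moves"]}

```bash
mkdir -p pics
python3 - <<'E'
from cell import robot
import cv2
for n in("top","scene"):
    cv2.imwrite(f"pics/{n}0.png",cv2.resize(robot.read_camera(n)[:,:,::-1],(800,600),interpolation=cv2.INTER_CUBIC))
    m=robot.camera_model(n);print(n,m)
s=robot.observe();print({k:s[k] for k in("time","tool_pos","tool_rot","opening","contact_force")})
E
```

```text
top {'fx': 400.0188562344304, 'fy': 400.0188562344304, 'cx': 275.9606352612383, 'cy': 208.75084396354126, 'R': array([[ 0.02938542, -0.99937634, -0.01958134],
       [-0.9848237 , -0.02559408, -0.17166019],
       [ 0.17105196,  0.02432847, -0.9849616 ]]), 't': array([0.04439682, 0.51852936, 1.0273449 ])}
scene {'fx': 475.1396653669697, 'fy': 475.1396653669697, 'cx': 280.00605098194643, 'cy': 209.32039028278604, 'R': array([[ 0.86670839, -0.49852777, -0.01693018],
       [-0.25593353, -0.41530433, -0.87293777],
       [ 0.42815254,  0.76091549, -0.48753772]]), 't': array([-0.43350366,  0.2382088 ,  0.9249793 ])}
{'time': 0.1, 'tool_pos': array([0.11635763, 0.51155292, 0.2260935 ]), 'tool_rot': array([-3.14015439e+00, -1.78094919e-04,  2.91777946e+00]), 'opening': 0.09192821949302413, 'contact_force': array([ 0.09971208,  0.0917383 , -0.36351144])}
```

View pics/top0.png

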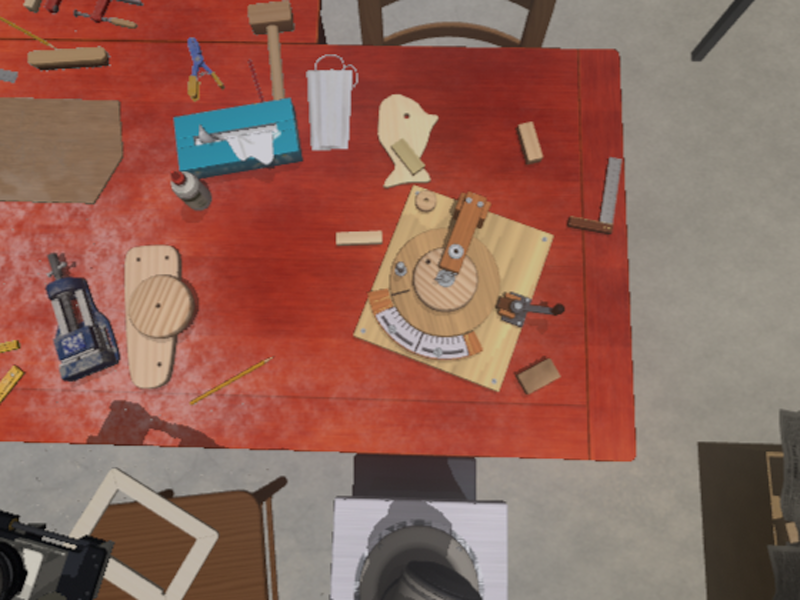

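View pics/scene0.png

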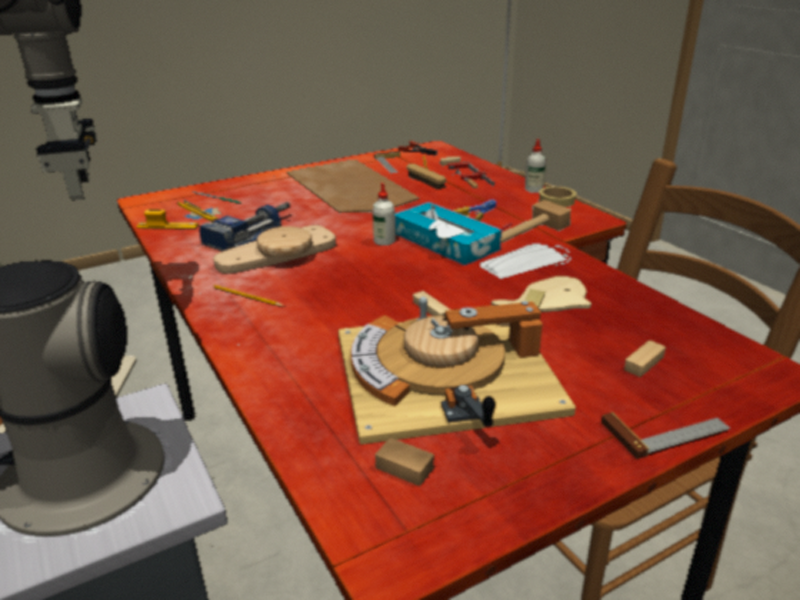

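The top picture shows the jig centred near (445,280) of 800x600: the peg near (400,268), the index line near (400,291), the scale at the lower left and the lever knob near (557,310). Next I'll take an enlarged crop.

Run:
```python
from cell import robot
import cv2
im=robot.read_camera("top")[:,:,::-1]
c=im[125:275,240:400]
cv2.imwrite("pics/crop1.png",cv2.resize(c,(800,750)[:1]+(750,),interpolation=cv2.INTER_CUBIC)[0:600])
```

```text
(no output)
```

View pics/crop1.png

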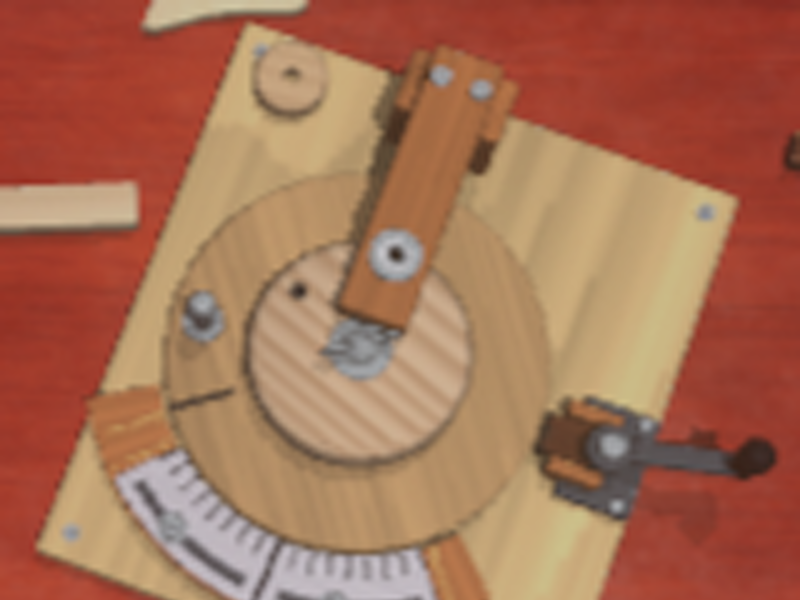

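The crop (5x, origin at pixel 240,125) shows the peg top at (202,302), the index line from (172,408) to (232,391), the long line's inner end at (277,541), the disc centre at about (358,361), the pivot at (612,445) and the knob at (757,455).

```bash
cat > h.py <<'E'
from cell import robot
import numpy as np, cv2
def px2w(m,u,v,z):
    d=m["R"].T@np.array([(u-m["cx"])/m["fx"],(v-m["cy"])/m["fy"],1]); c=-m["R"].T@m["t"]
    return (c+d*(z-c[2])/d[2])[:2]
def w2px(m,X):
    p=m["R"]@np.asarray(X)+m["t"]; return np.array([m["fx"]*p[0]/p[2]+m["cx"],m["fy"]*p[1]/p[2]+m["cy"]])
E
python3 - <<'E'
from h import *
m=robot.camera_model("top")
P=dict(L=(162,361,.038),R=(553,361,.038),T=(358,170,.038),B=(358,552,.038),idx=(172,408,.038),idxi=(232,391,.038),long=(277,541,.038),peg=(202,302,.088),piv=(612,445,.06),knob=(757,455,.09),c1=(248,25,.018),c2=(738,200,.018),c3=(38,548,.018),toy=(290,75,.032))
W={k:px2w(m,u/5+239.6,v/5+124.6,z) for k,(u,v,z) in P.items()}
for k,v in W.items(): print(k,v.round(4))
d=W['c1']-W['c3'];yaw=np.arctan2(d[1],d[0]);print("size",np.linalg.norm(d),np.linalg.norm(W['c2']-W['c1']),"yaw",yaw)
R=np.array([[np.cos(yaw),-np.sin(yaw)],[np.sin(yaw),np.cos(yaw)]])
print("axis from corners",W['c1']-R@[.1675,.1275],W['c2']-R@[.1675,-.1675],W['c3']-R@[-.1575,.1275])
A=np.mean([W[k] for k in "LRTB"],0);print("A",A)
for k in('idx','idxi','long','peg','piv','knob'):
    v=W[k]-A;print(k,np.linalg.norm(v),np.arctan2(v[1],v[0]))
print(np.linalg.norm(W['knob']-W['piv']))
E
```

```text
L [0.551  0.0706]
R [ 0.5564 -0.1408]
T [ 0.6611 -0.034 ]
B [ 0.4498 -0.0371]
idx [0.5252 0.0644]
idxi [0.5354 0.0322]
long [0.4545 0.0062]
peg [0.5726 0.049 ]
piv [ 0.5075 -0.168 ]
knob [ 0.4993 -0.2357]
c1 [0.7515 0.0285]
c2 [ 0.6548 -0.2471]
c3 [0.4495 0.1357]
toy [0.7172 0.0043]
size 0.320476520143388 0.2920040776785076 yaw -0.3412060257147008
axis from corners [ 0.55094805 -0.03564861] [ 0.5530399  -0.03320979] [ 0.55521076 -0.03716227]
A [ 0.55457393 -0.03532112]
idx 0.10397634964533346 1.8569643708071772
idxi 0.07023086171315537 1.8472161511021499
long 0.10829656330371402 2.748219321897076
peg 0.08625520309919707 1.3603070768289065
piv 0.14080446998114862 -1.9117433225747622
knob 0.20788222646469345 -1.8401586170030142
0.06818618270685507
```

```bash
cat >> h.py <<'E'
from scipy.spatial.transform import Rotation as Ro
A=np.array([.5545,-.0353])
def rel(p,yaw):
    s=robot.observe(); R=Ro.from_euler('xyz',s["tool_rot"]); T=Ro.from_euler('xyz',[np.pi,0,yaw])
    print("t",round(s["time"],2),"pos",s["tool_pos"].round(4),"rot",s["tool_rot"].round(3),"F",s["contact_force"].round(1),"q",s["qpos"].round(2),"op",round(s["opening"],3))
    print("shift",R.inv().apply(np.array(p)-s["tool_pos"]).round(4),"turn",(R.inv()*T).as_rotvec().round(4))
def polar(C,rad,ang,back,z):
    r=np.array([np.cos(ang),np.sin(ang)]);t=np.array([-r[1],r[0]])
    return [*(C+rad*r-back*t),z]
E
python3 - <<'E'
from h import *
rel(polar(A,.086,1.36,.034,.15),2.93)
E
```

```text
t 0.15 pos [0.1164 0.5116 0.2262] rot [-3.14  -0.     2.918] F [-0.9 -0.3  0.8] q [ 1.2   0.34  1.52  0.    1.28 -0.15] op 0.092
shift [-0.5815 -0.3496  0.0765] turn [-0.0011 -0.0002 -0.0122]
```

Request:
arm_command --moves '[[[-0.041,-0.025,0.005],[0,0,0],0],[[-0.082,-0.05,0.011],[0,0,0],0],[[-0.123,-0.075,0.016],[0,0,0],0],[[-0.164,-0.1,0.022],[0,0,0],0],[[-0.205,-0.125,0.027],[0,0,-0.012],0]]' --squeeze 20

```text
time: 0.65
tool_pos: [0.2895, 0.343, 0.1994]
tool_rot: [3.142, -0.0, 2.93]
contact_force: [0.4, 0.8, 0.2]
opening: 0.0563
grip_force: 0.0
```

Request:
arm_command --moves '[[[-0.041,-0.025,0.005],[0,0,0],0],[[-0.082,-0.05,0.011],[0,0,0],0],[[-0.123,-0.075,0.016],[0,0,0],0],[[-0.164,-0.1,0.022],[0,0,0],0],[[-0.205,-0.125,0.027],[0,0,0],0]]'

```text
time: 1.15
tool_pos: [0.4638, 0.1776, 0.1724]
tool_rot: [3.142, -0.0, 2.93]
contact_force: [0.1, -0.0, 0.2]
opening: 0.0167
grip_force: 0.0
```

Run:
```python
from h import *
rel(polar(A,.086,1.36,.034,.15),2.93)
```

```text
t 1.15 pos [0.4638 0.1776 0.1724] rot [ 3.142 -0.     2.93 ] F [ 0.1 -0.   0.2] q [ 0.21  0.34  1.68  0.    1.11 -1.15] op 0.017
shift [-0.1674 -0.103   0.0223] turn [ 0.0001 -0.0003 -0.0004]
```

Request:
arm_command --moves '[[[-0.041,-0.025,0.005],[0,0,0],0],[[-0.082,-0.05,0.011],[0,0,0],0],[[-0.123,-0.075,0.016],[0,0,0],0],[[-0.164,-0.1,0.022],[0,0,0],0],[[-0.165,-0.101,0.022],[0,0,0],0]]'

```text
time: 1.65
tool_pos: [0.6056, 0.0413, 0.1488]
tool_rot: [-3.14, 0.0, 2.925]
contact_force: [-0.4, 0.5, -0.2]
opening: 0.0006
grip_force: 0.0
```

Run:
```python
from h import *
rel(polar(A,.086,1.36,.034,.073),2.93)
cv2.imwrite("pics/w1.png",cv2.resize(robot.read_camera("wrist")[:,:,::-1],(800,600),interpolation=cv2.INTER_CUBIC))
m=robot.camera_model("wrist")
for a in([.5726,.049,.088],[*A,.087],[.5252,.0644,.038]):print((w2px(m,a)*800/560).round())
```

```text
t 1.65 pos [0.6056 0.0413 0.1488] rot [-3.14   0.     2.925] F [-0.4  0.5 -0.2] q [-0.06  0.56  1.4  -0.    1.19 -1.41] op 0.001
shift [-0.      0.0004  0.0758] turn [-0.0011  0.0002 -0.0049]
[391. 267.]
[216. 268.]
[400. 163.]
```

View pics/w1.png

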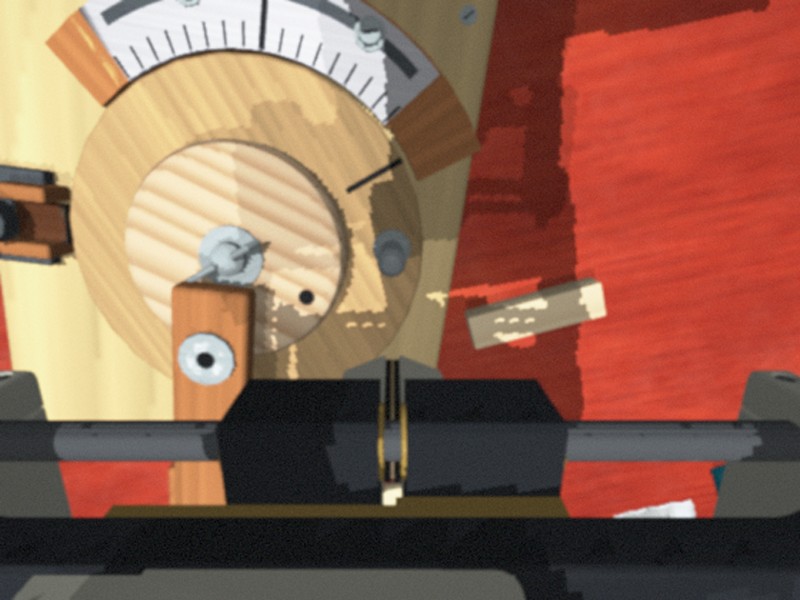

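The wrist picture shows the peg top at (392,264), as predicted, the index line from (400,161) to (348,190), and the long line's inner end at (262,49). The fingers are lined up behind the peg.

Run:
```python
from h import *
m=robot.camera_model("wrist");k=.7
for n,u,v,z in(("idx",400,161,.038),("idxi",348,190,.038),("long",262,49,.038),("longo",264,1,.038),("peg",392,264,.088)):
    w=px2w(m,u*k-.15,v*k-.15,z);d=w-A;print(n,w.round(4),np.linalg.norm(d).round(4),np.arctan2(d[1],d[0]).round(3))
```

```text
idx [0.5241 0.0646] 0.1045 1.866
idxi [0.5333 0.0321] 0.0707 1.876
long [0.4533 0.0051] 0.109 2.762
longo [0.4324 0.0126] 0.1312 2.768
peg [0.5709 0.0498] 0.0867 1.381
```

Request:
arm_command --moves '[[[0,0,0.02],[0,0,0],0],[[0,0,0.04],[0,0,-0.005],0],[[0,0,0.06],[0,0,-0.005],0],[[0,0,0.075],[0,0,-0.005],0],[[0,0,0.075],[0,0,-0.005],0]]'

```text
time: 2.2
tool_pos: [0.6005, 0.047, 0.0737]
tool_rot: [-3.141, -0.005, 2.936]
contact_force: [0.0, -0.1, 0.2]
opening: 0.0006
grip_force: 0.0
```

Run:
```python
from h import *
rel(polar(A,.086,1.37,.017,.073),2.94)
```

```text
t 2.2 pos [0.6005 0.047  0.0737] rot [-3.141 -0.005  2.936] F [ 0.  -0.1  0.2] q [-0.05  0.64  1.49  0.    1.02 -1.41] op 0.001
shift [ 0.0117 -0.0039  0.0008] turn [-0.0005 -0.0051 -0.0042]
```

Request:
arm_command --moves '[[[0.003,-0.002,0.001],[0,0,0],0],[[0.006,-0.004,0.001],[0,0,0],0],[[0.008,-0.004,0.001],[0,0,0],0],[[0.01,-0.004,0.001],[0,0,0],0],[[0.0115,-0.004,0.001],[0,0,0],0]]'

```text
time: 2.7
tool_pos: [0.5909, 0.0443, 0.0753]
tool_rot: [3.141, 0.001, 2.935]
contact_force: [2.5, 0.1, 0.9]
opening: -0.0001
grip_force: 1.1
```

Request:
arm_command --moves '[[[0.0017,0.0003,0],[0,0,-0.02],0],[[0.0034,0.0006,0],[0,0,-0.04],0],[[0.0052,0.0009,0],[0,0,-0.06],0],[[0.0078,0.0012,0],[0,0,-0.09],0],[[0.0104,0.0014,0],[0,0,-0.12],0]]'

```text
time: 3.2
tool_pos: [0.5811, 0.048, 0.075]
tool_rot: [3.141, 0.001, 3.057]
contact_force: [1.7, -0.0, 2.6]
opening: 0.0004
grip_force: 1.6
```

Request:
arm_command --moves '[[[0.0026,0.0005,0],[0,0,-0.03],0],[[0.0052,0.0009,0],[0,0,-0.06],0],[[0.0078,0.0012,0],[0,0,-0.09],0],[[0.0104,0.0014,0],[0,0,-0.12],0],[[0.013,0.0016,0],[0,0,-0.15],0]]'

```text
time: 3.7
tool_pos: [0.5679, 0.0507, 0.0747]
tool_rot: [3.141, 0.0, -3.076]
contact_force: [3.9, 2.0, 2.2]
opening: 0.0005
grip_force: 1.8
```

Run:
```python
from h import *
s=robot.observe();y=s["tool_rot"][2]%(2*np.pi);rel(polar(A,.086,y-np.pi/2,.017,.073),y)
cv2.imwrite("pics/w2.png",cv2.resize(robot.read_camera("wrist")[:,:,::-1],(800,600),interpolation=cv2.INTER_CUBIC))
```

```text
t 3.7 pos [0.5679 0.0507 0.0747] rot [ 3.141  0.    -3.076] F [3.9 2.  2.2] q [-0.05  0.58  1.59  0.    0.97 -1.68] op 0.001
shift [0.002  0.001  0.0017] turn [0.0004 0.0001 0.    ]
```

View pics/w2.png

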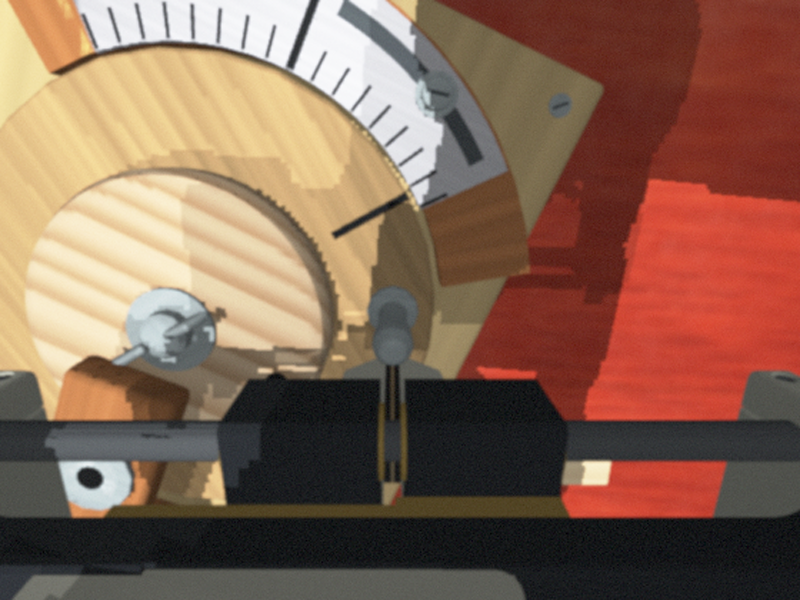

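The peg is in contact with the fingers. The index line runs from (408,196) to (335,235), and the long line's inner end is at (291,66).

Run:
```python
from h import *
m=robot.camera_model("wrist");k=.7
for n,u,v,z in(("idx",408,196,.038),("idxi",335,235,.038),("long",291,66,.038),("longo",315,3,.038),("peg",393,345,.088)):
    w=px2w(m,u*k-.15,v*k-.15,z);d=w-A;print(n,w.round(4),np.linalg.norm(d).round(4),np.arctan2(d[1],d[0]).round(3))
s=robot.observe();print(s["tool_pos"],s["tool_rot"],s["contact_force"])
```

```text
idx [0.4994 0.0522] 0.1034 2.133
idxi [0.5177 0.0223] 0.0684 2.139
long [0.4538 0.0034] 0.1079 2.775
longo [0.432  0.0122] 0.1314 2.772
peg [0.5464 0.049 ] 0.0847 1.667
[0.56734388 0.05074586 0.0746276 ] [ 3.14126596e+00 -7.62698193e-04 -3.07439124e+00] [2.16949303 0.44029448 2.25350073]
```

Request:
arm_command --moves '[[[0.0026,0.0005,0],[0,0,-0.03],0],[[0.0052,0.0009,0],[0,0,-0.06],0],[[0.0078,0.0012,0],[0,0,-0.09],0],[[0.0104,0.0014,0],[0,0,-0.12],0],[[0.013,0.0016,0],[0,0,-0.15],0]]'

```text
time: 4.25
tool_pos: [0.5546, 0.0515, 0.0746]
tool_rot: [3.141, -0.0, -2.926]
contact_force: [3.0, 3.0, 2.0]
opening: 0.0002
grip_force: 1.9
```

Request:
arm_command --moves '[[[0.0026,0.0005,0],[0,0,-0.03],0],[[0.0052,0.0009,0],[0,0,-0.06],0],[[0.0078,0.0012,0],[0,0,-0.09],0],[[0.0104,0.0014,0],[0,0,-0.12],0],[[0.013,0.0016,0],[0,0,-0.15],0]]'

```text
time: 4.75
tool_pos: [0.5414, 0.0504, 0.0746]
tool_rot: [3.141, -0.001, -2.776]
contact_force: [2.5, 3.5, 2.4]
opening: 0.0004
grip_force: 1.9
```

Request:
arm_command --moves '[[[0.0026,0.0005,0],[0,0,-0.03],0],[[0.0052,0.0009,0],[0,0,-0.06],0],[[0.0078,0.0012,0],[0,0,-0.09],0],[[0.0104,0.0014,0],[0,0,-0.12],0],[[0.013,0.0016,0],[0,0,-0.15],0]]'

```text
time: 5.25
tool_pos: [0.5285, 0.0473, 0.0746]
tool_rot: [3.14, -0.001, -2.626]
contact_force: [1.9, 3.6, 2.5]
opening: 0.0006
grip_force: 1.9
```

Request:
arm_command --moves '[[[0.0017,0.0003,0],[0,0,-0.02],0],[[0.0034,0.0006,0],[0,0,-0.04],0],[[0.0052,0.0009,0],[0,0,-0.06],0],[[0.0069,0.001,0],[0,0,-0.08],0],[[0.0069,0.001,0],[0,0,-0.08],0]]'

```text
time: 5.75
tool_pos: [0.522, 0.0445, 0.0745]
tool_rot: [3.141, -0.001, -2.547]
contact_force: [0.6, 4.1, 1.6]
opening: 0.0004
grip_force: 1.5
```

Run:
```python
from h import *
s=robot.observe();y=s["tool_rot"][2]%(2*np.pi);rel(polar(A,.086,y-np.pi/2,.017,.073),y)
cv2.imwrite("pics/w3.png",cv2.resize(robot.read_camera("wrist")[:,:,::-1],(800,600),interpolation=cv2.INTER_CUBIC))
```

```text
t 5.75 pos [0.522  0.0445 0.0745] rot [ 3.141e+00 -1.000e-03 -2.547e+00] F [0.6 4.1 1.6] q [-0.06  0.51  1.72  0.    0.91 -2.23] op 0.0
shift [0.0008 0.0017 0.0015] turn [ 0.001 -0.001 -0.   ]
```

View pics/w3.png

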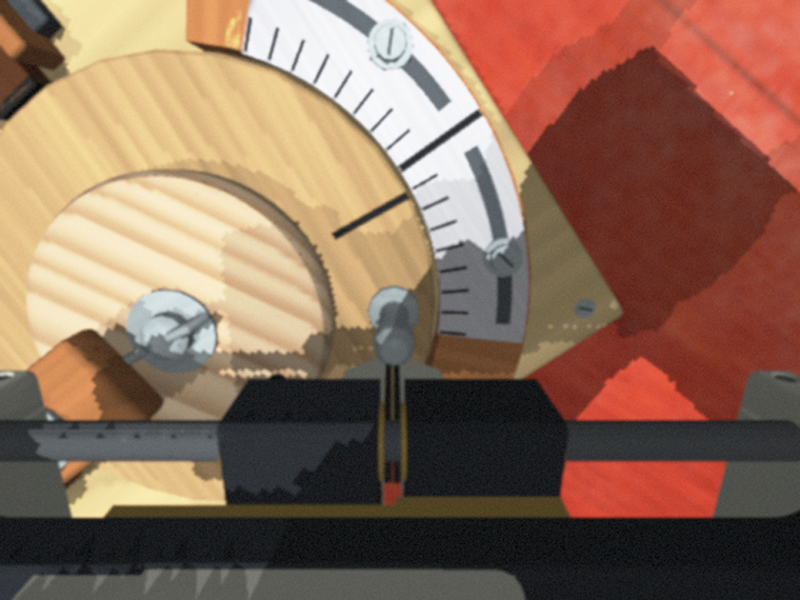

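The index line runs from (408,196) to (335,235), and the long line from (401,167) to (481,114). They are about 6 degrees apart.

Run:
```python
from h import *
m=robot.camera_model("wrist");k=.7
for n,u,v,z in(("idx",408,196,.038),("idxi",335,235,.038),("long",401,167,.038),("longo",481,114,.038)):
    w=px2w(m,u*k-.15,v*k-.15,z);d=w-A;print(n,w.round(4),np.linalg.norm(d).round(4),np.arctan2(d[1],d[0]).round(3))
```

```text
idx [0.4623 0.0116] 0.1035 2.671
idxi [ 0.4931 -0.005 ] 0.0685 2.683
long [0.4544 0.0027] 0.1071 2.779
longo [0.42   0.0176] 0.1445 2.767
```

Request:
arm_command --moves '[[[0.002,0.0004,0],[0,0,-0.023],0],[[0.004,0.0007,0],[0,0,-0.046],0],[[0.006,0.001,0],[0,0,-0.069],0],[[0.0083,0.0013,0],[0,0,-0.096],0],[[0.0083,0.0013,0],[0,0,-0.096],0]]'

```text
time: 6.3
tool_pos: [0.5145, 0.0407, 0.0745]
tool_rot: [3.141, -0.001, -2.451]
contact_force: [-0.5, 2.9, 0.2]
opening: 0.0002
grip_force: 1.2
```

Run:
```python
from h import *
s=robot.observe();y=s["tool_rot"][2]%(2*np.pi);rel(polar(A,.086,y-np.pi/2,.03,.073),y)
im=robot.read_camera("wrist")[:,:,::-1]
cv2.imwrite("pics/w4.png",cv2.resize(im[50:200,200:400],(800,600),interpolation=cv2.INTER_CUBIC))
```

```text
t 6.3 pos [0.5145 0.0407 0.0745] rot [ 3.141e+00 -1.000e-03 -2.451e+00] F [-0.5  2.9  0.2] q [-0.07  0.5   1.74 -0.    0.9  -2.33] op 0.0
shift [-0.0124  0.0019  0.0015] turn [ 0.0006 -0.0009 -0.    ]
```

View pics/w4.png

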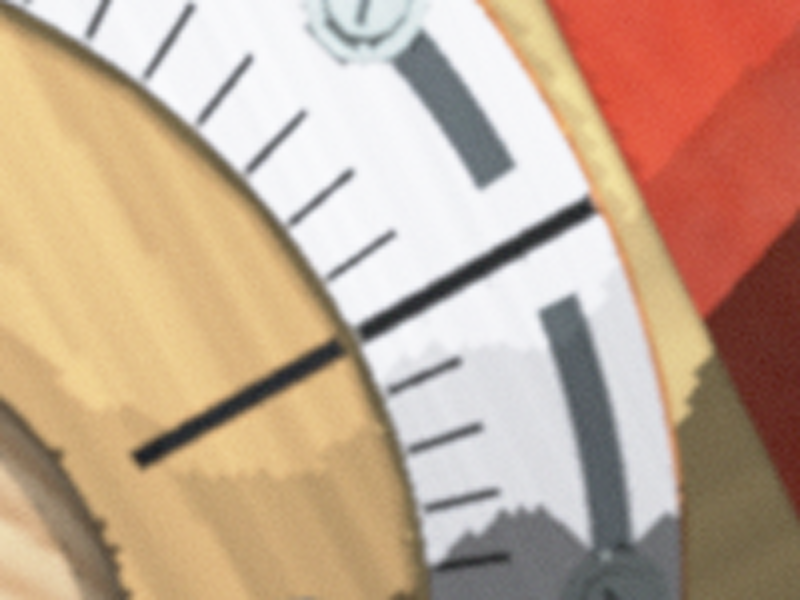

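Aligned: the index line from (140,460) to (342,348) runs straight on into the long line from (362,334) to (595,205), so the offset is below 1 mm. I'll back off and go to the lever.

Request:
arm_command --moves '[[[-0.008,0,0],[0,0,0],0],[[-0.018,0,0],[0,0,0],0],[[-0.02,0,-0.03],[0,0,0],0],[[-0.02,0,-0.07],[0,0,0],0],[[-0.02,0,-0.1],[0,0,0],0]]'

```text
time: 6.85
tool_pos: [0.5317, 0.0538, 0.1768]
tool_rot: [-3.14, 0.001, -2.452]
contact_force: [0.5, -0.1, 0.0]
opening: -0.0
grip_force: 0.0
```

Run:
```python
from h import *
P=np.array([.5075,-.168])
rel(polar(P,.07,-1.69,.036,.15),3.02)
```

```text
t 6.85 pos [0.5317 0.0538 0.1768] rot [-3.140e+00  1.000e-03 -2.452e+00] F [ 0.5 -0.1  0. ] q [-0.04  0.4   1.58 -0.    1.16 -2.3 ] op -0.0
shift [ 0.2353 -0.1779  0.0268] turn [-0.0012  0.0016  0.8111]
```

Request:
arm_command --moves '[[[0.036,-0.027,0],[0,0,0.13],0],[[0.072,-0.054,0],[0,0,0.26],0],[[0.11,-0.083,0],[0,0,0.39],0],[[0.148,-0.112,0],[0,0,0.52],0],[[0.186,-0.14,0],[0,0,0.65],0]]'

```text
time: 7.35
tool_pos: [0.4762, -0.1747, 0.175]
tool_rot: [-3.141, 0.001, -3.107]
contact_force: [0.7, 0.3, -0.2]
opening: -0.0001
grip_force: 0.0
```

Run:
```python
from h import *
P=np.array([.5075,-.168])
rel(polar(P,.07,-1.69,.036,.14),3.02)
```

```text
t 7.35 pos [ 0.4762 -0.1747  0.175 ] rot [-3.141e+00  1.000e-03 -3.107e+00] F [ 0.7  0.3 -0.2] q [-0.5   0.36  1.65 -0.    1.13 -2.11] op -0.0
shift [ 0.0148 -0.058   0.0351] turn [-0.001   0.0008  0.1559]
```

Request:
arm_command --moves '[[[0.005,-0.02,0],[0,0,0.145],0],[[0.01,-0.04,0],[0,0,0.29],0],[[0.02,-0.058,0],[0,0,0.435],0],[[0.022,-0.058,0],[0,0,0.58],0],[[0.022,-0.058,0],[0,0,0.725],0]]'

```text
time: 7.85
tool_pos: [0.4565, -0.2326, 0.1747]
tool_rot: [-3.141, 0.0, 2.448]
contact_force: [0.8, -0.2, 0.5]
opening: 0.0007
grip_force: 0.0
```

Request:
arm_command --moves '[[[0,0,0],[0,0,0.145],0],[[0,0,0],[0,0,0.29],0],[[0,0,0],[0,0,0.435],0],[[0,0,0],[0,0,0.58],0],[[0,0,0],[0,0,0.725],0]]'

```text
time: 8.35
tool_pos: [0.457, -0.2319, 0.1748]
tool_rot: [-3.141, 0.001, 1.725]
contact_force: [-0.4, 0.7, 0.1]
opening: 0.0002
grip_force: 0.0
```

Request:
arm_command --moves '[[[0,0,0],[0,0,0.14],0],[[0,0,0],[0,0,0.28],0],[[0,0,0.01],[0,0,0.28],0],[[0,0,0.02],[0,0,0.28],0],[[0,0,0.02],[0,0,0.28],0]]'

```text
time: 8.85
tool_pos: [0.4556, -0.2309, 0.1527]
tool_rot: [-3.138, -0.002, 1.454]
contact_force: [-1.4, -0.2, 0.4]
opening: 0.0005
grip_force: 0.0
```

Run:
```python
from h import *
P=np.array([.5075,-.168])
rel(polar(P,.07,-1.69,.044,.062),1.45)
cv2.imwrite("pics/w5.png",cv2.resize(robot.read_camera("wrist")[:,:,::-1],(800,600),interpolation=cv2.INTER_CUBIC))
m=robot.camera_model("wrist")
for a in([.4993,-.2357,.09],[*P,.06]):print((w2px(m,a)*800/560).round())
```

```text
t 8.85 pos [ 0.4556 -0.2309  0.1527] rot [-3.138e+00 -2.000e-03  1.454e+00] F [-1.4 -0.2  0.4] q [-0.62  0.39  1.67 -0.    1.08 -0.5 ] op 0.0
shift [-0.0015  0.0004  0.0907] turn [-0.0033 -0.0017  0.0036]
[477. 324.]
[474. 185.]
```

View pics/w5.png

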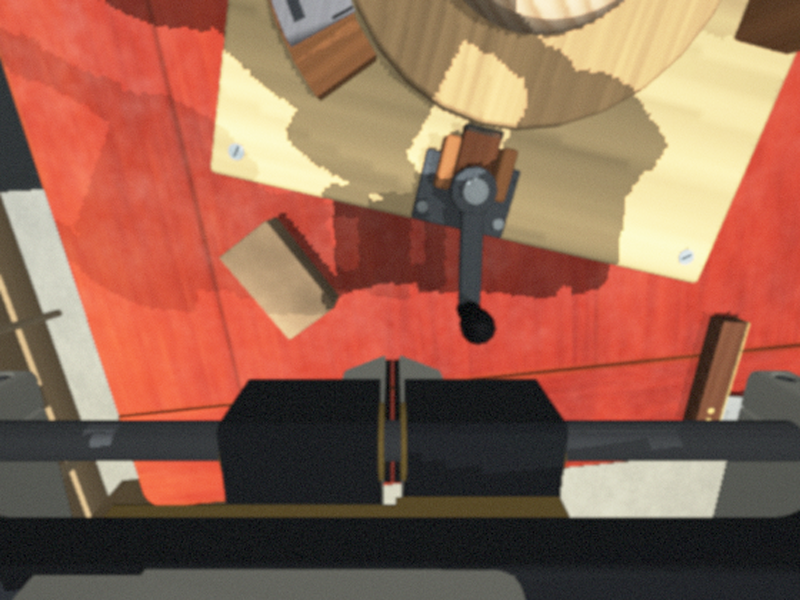

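The picture shows the knob at (477,324) and the pivot at (474,185), both as predicted. The closed fingers stand beside the knob on its open side, so I'll descend and push along +y.

Request:
arm_command --moves '[[[0,0,0.03],[0,0,0],0],[[0,0,0.06],[0,0,0],0],[[0,0,0.09],[0,0,0],0],[[0,0.005,0.09],[0,0,0],0],[[0,0.01,0.09],[0,0,0],0]]'

```text
time: 9.4
tool_pos: [0.4669, -0.233, 0.0652]
tool_rot: [-3.142, -0.0, 1.451]
contact_force: [-1.2, 0.7, 0.9]
opening: 0.0006
grip_force: 0.0
```

Request:
arm_command --moves '[[[0,0.003,0],[0,0,0],0],[[0,0.006,0],[0,0,0],0],[[-0.001,0.0095,0],[0,0,-0.05],0],[[-0.002,0.013,0],[0,0,-0.1],0],[[-0.003,0.017,0],[0,0,-0.15],0]]'

```text
time: 9.9
tool_pos: [0.4832, -0.2382, 0.066]
tool_rot: [3.141, 0.001, 1.603]
contact_force: [-1.3, 1.1, 2.0]
opening: 0.0004
grip_force: 1.0
```

Run:
```python
from h import *
P=np.array([.5075,-.168])
y=robot.observe()["tool_rot"][2];rel(polar(P,.07,y-np.pi,.028,.062),y)
```

```text
t 9.9 pos [ 0.4832 -0.2382  0.066 ] rot [3.141e+00 1.000e-03 1.603e+00] F [-1.3  1.1  2. ] q [-0.6   0.55  1.69 -0.    0.9  -0.63] op 0.0
shift [-0.0007 -0.0015  0.004 ] turn [0.001  0.0011 0.    ]
```

Request:
arm_command --moves '[[[-0.0013,0.0035,0],[0,0,-0.05],0],[[-0.0024,0.0071,0],[0,0,-0.1],0],[[-0.0034,0.0108,0],[0,0,-0.15],0],[[-0.0042,0.0145,0],[0,0,-0.2],0],[[-0.0048,0.0182,0],[0,0,-0.25],0]]'

```text
time: 10.4
tool_pos: [0.5015, -0.2422, 0.0659]
tool_rot: [3.141, 0.001, 1.853]
contact_force: [-2.5, 1.2, 1.2]
opening: 0.0001
grip_force: 0.9
```

Request:
arm_command --moves '[[[-0.0013,0.0035,0],[0,0,-0.05],0],[[-0.0024,0.0071,0],[0,0,-0.1],0],[[-0.0034,0.0108,0],[0,0,-0.15],0],[[-0.0042,0.0145,0],[0,0,-0.2],0],[[-0.0048,0.0182,0],[0,0,-0.25],0]]'

```text
time: 10.9
tool_pos: [0.5201, -0.2417, 0.0658]
tool_rot: [-3.142, 0.0, 2.103]
contact_force: [-2.8, -0.2, 0.7]
opening: 0.0007
grip_force: 0.9
```

Request:
arm_command --moves '[[[-0.0013,0.0035,0],[0,0,-0.05],0],[[-0.0024,0.0071,0],[0,0,-0.1],0],[[-0.0034,0.0108,0],[0,0,-0.15],0],[[-0.0042,0.0145,0],[0,0,-0.2],0],[[-0.0048,0.0182,0],[0,0,-0.25],0]]'

```text
time: 11.4
tool_pos: [0.5382, -0.2367, 0.0657]
tool_rot: [-3.141, 0.0, 2.353]
contact_force: [-2.9, 0.2, 0.6]
opening: 0.0002
grip_force: 0.9
```

Run:
```python
from h import *
P=np.array([.5075,-.168])
y=robot.observe()["tool_rot"][2];rel(polar(P,.07,y-np.pi,.028,.062),y)
```

```text
t 11.4 pos [ 0.5382 -0.2367  0.0657] rot [-3.141  0.     2.353] F [-2.9  0.2  0.6] q [-0.54  0.62  1.54 -0.    0.98 -1.33] op 0.0
shift [ 0.0003 -0.0014  0.0037] turn [-0.0003  0.0004 -0.    ]
```

Request:
arm_command --moves '[[[-0.0013,0.0035,0],[0,0,-0.05],0],[[-0.0024,0.0071,0],[0,0,-0.1],0],[[-0.0034,0.0108,0],[0,0,-0.15],0],[[-0.0042,0.0145,0],[0,0,-0.2],0],[[-0.0048,0.0182,0],[0,0,-0.25],0]]'

```text
time: 11.9
tool_pos: [0.5544, -0.2274, 0.0657]
tool_rot: [-3.141, 0.0, 2.603]
contact_force: [-2.3, -1.1, 0.7]
opening: 0.0003
grip_force: 1.1
```

Request:
arm_command --moves '[[[-0.0004,0.001,0],[0,0,-0.015],0],[[-0.0008,0.002,0],[0,0,-0.03],0],[[-0.0011,0.003,0],[0,0,-0.042],0],[[-0.0015,0.004,0],[0,0,-0.055],0],[[-0.0018,0.005,0],[0,0,-0.07],0]]'

```text
time: 12.4
tool_pos: [0.5588, -0.224, 0.065]
tool_rot: [-3.142, 0.001, 2.672]
contact_force: [-1.8, -1.9, 2.5]
opening: 0.0003
grip_force: 1.2
```

Request:
arm_command --moves '[[[-0.0004,0.001,0],[0,0,-0.015],0],[[-0.0008,0.002,0],[0,0,-0.03],0],[[-0.0008,0.0025,0],[0,0,-0.035],0],[[-0.001,0.003,0],[0,0,-0.04],0],[[-0.001,0.003,0],[0,0,-0.04],0]]'

```text
time: 12.9
tool_pos: [0.5609, -0.2219, 0.0649]
tool_rot: [-3.141, 0.001, 2.711]
contact_force: [-1.2, -3.6, 2.8]
opening: 0.0006
grip_force: 1.9
```

Request:
arm_command --moves '[[[0,0.0005,0],[0,0,0],0],[[0,0.001,0],[0,0,0],0],[[0,0.0015,0],[0,0,0],0],[[0,0.002,0],[0,0,0],0],[[0,0.002,0],[0,0,0],0]]'

```text
time: 13.4
tool_pos: [0.5611, -0.2216, 0.0649]
tool_rot: [-3.139, 0.001, 2.711]
contact_force: [-4.2, -9.9, 2.7]
opening: 0.0005
grip_force: 5.4
```

The force rises without further motion, so the lever is at its stop. I'll back off and look.

Request:
arm_command --moves '[[[0,-0.008,0],[0,0,0],0],[[0,-0.02,0],[0,0,0],0],[[0,-0.022,-0.03],[0,0,0],0],[[0,-0.022,-0.07],[0,0,0],0],[[0,-0.022,-0.11],[0,0,0],0]]'

```text
time: 13.9
tool_pos: [0.5516, -0.2396, 0.175]
tool_rot: [3.14, -0.002, 2.71]
contact_force: [-0.1, -0.3, 0.4]
opening: 0.0005
grip_force: 0.0
```

Request:
arm_command --moves '[[[0.0,-0.045,0],[0,0,0],0],[[0.0,-0.09,0],[0,0,0],0],[[0.0,-0.1,0],[0,0,0],0],[[0.0,-0.1,0],[0,0,0],0],[[0.0,-0.1,0],[0,0,0],0]]'

```text
time: 14.4
tool_pos: [0.5107, -0.3298, 0.1742]
tool_rot: [3.14, -0.001, 2.711]
contact_force: [-0.2, -0.4, 0.1]
opening: 0.0002
grip_force: 0.0
```

Run:
```python
from h import *
s=robot.observe();print(s["time"],s["tool_pos"],s["contact_force"])
a=robot.read_camera("top")[125:275,240:400,::-1];b=robot.read_camera("wrist")[:,:,::-1]
o=np.hstack([cv2.resize(a,(400,375),interpolation=cv2.INTER_CUBIC),cv2.resize(b[:,:],(400,300))[0:300].repeat(1,0) if 0 else cv2.copyMakeBorder(cv2.resize(b,(400,300)),0,75,0,0,cv2.BORDER_CONSTANT)])
cv2.imwrite("pics/end.png",o)
```

```text
14.4 [ 0.51069753 -0.32976097  0.17416445] [-0.24907458 -0.35973999  0.141085  ]
```

View pics/end.png

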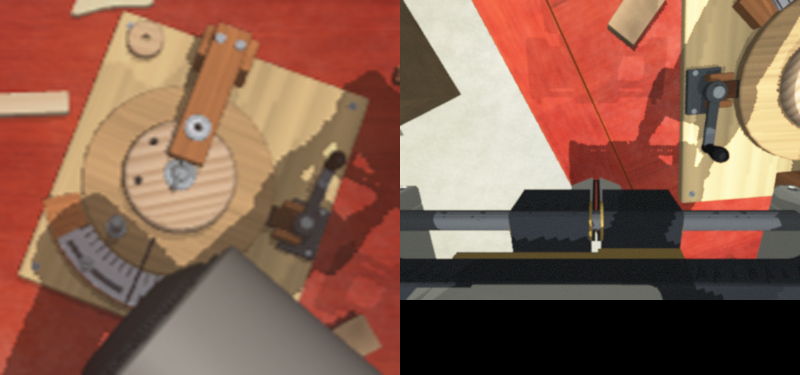

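The picture shows the index line at (150,245) running straight on into the long line at (138,288), the lever turned with its knob at (337,158), and the bystanders in view (toy wheel, long block, cork block) where they were.

```bash
python3 -c "
from cell import robot
print(robot.hand_in())"
```

```text
the job is handed in; nothing more can be done
None
```

The job is handed in, though no verdict was returned: the index line stands on the long scale line (under 1 mm off in the close-up before braking, still in line in the last picture), the brake lever is at its stop, and the arm is clear of everything.

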